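# Present a filter plate to the label scanner

## Task

First turn the lamp dial to the blue mark. Then, of the two amber filter plates on the mat, pick up the one lying label up (with its frosted white end pointing away from you, the corner notch is on the right) and hold it level in the air, label up, with the middle of the frosted end about 8 cm above the scanner's reading spot and that end pointing straight towards the scanner's post. Finish while still holding it there, and leave the other plate and everything else in place.

Things in the scene. Friction and masses are not known exactly. Their poses are not given: they have to be found in the camera images.
- dial (a joint): Angle of the lamp dial in rad, growing clockwise seen from above. It clicks (sprung detents) at 0 grey mark, 0.7 yellow, 1.4 BLUE, 2.1 red, and has end stops at 0 and 2.1. Left on or near a mark it stays there or is drawn to it; passing the ridge between two marks takes up to about 0.1 N m.
- dial_grip (a point): Centre of the dial's black grip bar, on the dial's vertical axis, 67 mm above the table. The bar is 42 mm long, 14 mm thick, and reaches 7 mm above and 23 mm below this point, where a disc of 44 mm diameter begins. The point turns with the dial: x runs along the bar, the white pointer line on top is at the bar's -x end.
- lampbox: White lamp box, 120 x 120 x 30 mm, fixed to the table, the dial at the middle of its top. Origin at the centre of its underside, z up. Round coloured marks lie 47 mm from the dial's axis: grey towards the box's -x, then clockwise (towards +y) yellow, blue, red; blue is nearly straight towards +y. The dial's white pointer points along the box's -x when it reads 0.
- plate_a_centre (a point): Centre (half-way up) of the amber filter plate lying LABEL UP on the mat: 90 (x) x 34 (y) x 8 mm (z), about 50 g, its underside 3 mm above the table. x points to the frosted white end (last 28 mm), z out of the labelled face. Label: black, red, black bars on the frosted end. A 10 x 10 mm notch is cut from the frosted corner at +x, -y (right side if the frosted end points away from you).
- plate_a_label (a point): Centre of the label on that plate: in the middle of the frosted end, 30 mm from the plate's centre along its +x, half-way through the thickness; same axes.
- plate_a_tail (a point): Point at the plain amber end of that plate, 30 mm from its centre along -x, half-way through the thickness; same axes.
- plate_b_centre (a point): Centre (half-way up) of the other amber plate on the mat, same size, lying LABEL DOWN: no bars are seen on its frosted end and its notch is on the left (+x, +y) when the frosted end (+x) points away from you. z is up. A bystander.
- mat: Dark blue-grey mat fixed to the table, 160 mm (x) x 260 mm (y), 3 mm thick; the two plates lie on it, about 130 mm apart. Origin at the centre of its underside.
- spot (a point): Centre of the green-ringed reading spot (40 mm across) on top of the scanner's base, 8 mm above the table. Same axes as the scanner.
- scanner: White label scanner, fixed. Origin on the table under the reading spot, z up, x from the spot towards its post. Base 120 mm wide (y), 8 mm thick, from x = -60 to +160 mm. The post (18 mm thick) at x = +135 mm carries a tilted head, 56 mm wide, reaching up to 200 mm above the table and back to x = +95 mm, which looks down and back at the space above the spot.
- objective: Loose bystander: small chromed microscope objective, 26 mm across, 42 mm tall. Origin at the centre of its underside.
- oil: Loose bystander: small amber bottle with black cap, 36 mm across, 70 mm tall. Origin at the centre of its underside.
- canister: Loose bystander: clear canister with black cap, 42 mm across, 66 mm tall. Origin at the centre of its underside.
- slidebox: Loose bystander: blue slide box 100 x 90 x 35 mm. Origin at the centre of its underside.
- dish: Loose bystander: shallow clear dish, 90 mm across, 16 mm tall. Origin at the centre of its underside.
- eyepiece: Loose bystander: black eyepiece, 42 mm across, 56 mm tall. Origin at the centre of its underside.
Things that resemble listed ones, but are neither listed nor needed, are in the scene too. What is shaped like the part that bears plate_a_centre but turquoise is not meant.

How it is judged:
On the way, in this order (a step that is already met when the one before it is completed fails the run):
1. the dial is on the blue mark while the label-up plate still lies on the mat (value of joint dial between 1.25 and 1.55 rad and height (world z) of plate_a_centre below 0.03 m), for 0.3 s.
2. the label-up plate is picked up in the fingers (height (world z) of plate_a_centre above 0.05 m and contact force between the fingers and plate_a above 0.5 N), for 0.2 s.
At the end, for the whole second after the job is handed in: The gripper alone holds the label-up plate still, label centre within 20 mm of the spot horizontally and 50 to 110 mm above it, label up and level within 0.2 rad, frosted end towards the post within 0.45 rad; the dial is on blue (1.25 to 1.55 rad) (horizontal distance between plate_a_label and spot below 0.02 m and z of plate_a_label in the frame of spot between 0.05 and 0.11 m and angle between plate_a_centre's own z axis and vertical below 0.2 rad and x of plate_a_tail in the frame of spot below -0.025 m and angle between the x axis of plate_a_centre and the x axis of scanner, either way round below 0.45 rad and contact force between the fingers and plate_a above 0.5 N and contact force between plate_a and scanner below 0.1 N and linear speed of plate_a below 0.03 m/s and angular speed of plate_a below 0.3 rad/s and value of joint dial between 1.25 and 1.55 rad); the arm keeps its last pose, push and grip.
It fails at once if the label-down plate is disturbed (moved more than 20 mm) (distance of plate_b_centre from where it was at the start of the episode above 0.02 m).
It fails at once if a bystander is knocked (moved more than 30 mm) (distance of any of objective, oil, canister, slidebox, dish, eyepiece from where it was at the start of the episode above 0.03 m).
It also fails if it takes over 64 s, if anything falls off the work surface, if the arm or the gripper's body presses on something with over 40 N, if the wrist force passes 120 N, or if a joint passes its speed limit or range.

## Robot

A 7-joint arm with a two-finger parallel gripper is mounted at the origin on the work surface. World frame = base frame: x ahead of the robot, y to its left, z up, the work surface at z = 0. Lengths are in m, angles in rad, forces in N, time in s.
With the tool pointing down it reaches from about 0.425 to 0.95 m from the base axis. Payload 4.7 kg.
Tool frame: the origin (TCP) lies midway between the tips of the shut fingers; the grasp point (between the pads) lies 19 mm behind it (robot.grip_point_offset is the distance from the TCP to the grasp point, in m); y points along the fingers, x is the direction in which the jaws open and shut, and the axes are right-handed (so a half turn about y gives the same grasp; the last joint's range is limited). The gripper opens to 85 mm and grips with 20 to 120 N. Pads are 22 mm wide; open, the fingers measure 114 mm over their backs; the gripper's body (76 mm by 85 mm) begins 54 mm behind the grasp point. The pads swing forward as they close: fully open they stand 13 mm farther back than shut.
Start: joints at [1.12, 0.469, -0.049, 1.532, 0.024, 1.141, -0.082], TCP at [0.276, -0.616, 0.231] pointing down, gripper open.
Joint ranges: [-2.59, 2.59], [-0.33, 1.99], [-1.39, 1.29], [0.1, 2.45], [-1.04, 4.18], [0.21, 1.99], [-2.66, 2.66]. Speed limits (rad/s): [2.57, 2.57, 3.14, 3.14, 3.14, 3.14, 3.14].

## Interface

Orientations are given as a rotation vector (axis times angle).
In Python, from plant import robot, vision, close_job, finder gives the robot as it stands. The module is installed in compiled form; this text tells all that it offers.
- The arm moves only by the tool move_arm, never from a script. Its argument "series" is a list of rows, each a list of 3 entries, a list of its own where there are three numbers: the closure, from -1 (fully open) to 1 (shut), then the shift along the tool's x, y, z normalised to -1 to 1, where 1 is 750 mm, then the turn, a rotation vector about the tool's x, y, z normalised to -1 to 1, where 1 is 90 degrees. A call has 1 to 20 rows; each row is the pose to reach, as a shift and turn from the pose commanded when the call began, along the tool's axes at that moment; what a row does not reach only later rows make up. A row lasts 1/8 s, in which the tool goes at most 62.5 mm and 10.7 degrees, less where a joint would pass 70% of its speed; a pose out of reach is approached as far as the arm can. A call with a number of a shift or a turn outside -1 to 1 is refused whole. A call with a gripper value outside its range is refused whole. The fingers move at their own pace and stop on an object; "squeeze" is the grip in N (left out, the last holds). Time passes only in rows, so rows that repeat a pose let the fingers close. It gives the time, the measured TCP pose, the force and the opening at its end, in the units of the state.
- robot.get_obs(): the state, without advancing time (a new reading comes with each control period).
- vision.snapshot(name): name is "scene" or "side" or "wrist"; returns the picture (420x560x3 uint8, blue, green, red); there is no depth.
- vision.get_calibration(name): a dict with "camera_matrix" (3x3 intrinsics, pixels), "extrinsics" (4x4, takes a point from camera to world coordinates); the wrist camera has in their place "hand_eye" (4x4, takes a point from camera to tool coordinates, whose origin is the TCP and whose axes are the tool frame's). Camera axes: x right, y up, looking along -z (the intrinsics and any distortion apply to the point x, -y, -z); pixel columns grow to the right and rows downward; lengths in m; the calibration is good to about 2 mm. A picture is of the moment at which its call begins: read the wrist's pose just before it. get_calibration takes no time and is no camera call.
- close_job(): hands the job in, once; it reports no verdict.
Trained networks look in the newest picture that a camera, given by its name, has taken for a name from the list of things; names that differ only in an ending like _2 or _b are one class to them, and where a whole thing is asked for, a point or a joint stands for the part that bears it (a point fixed in the world has none). Each returns a list of dicts, best first, with "confidence" (0 to 1); they miss things now and then, are a little off and sometimes report something else, mostly with a low value. They report only what shows in the picture. A call takes as long as a camera call. They do not tell look-alikes from the thing itself.
- finder.regions_of(thing, camera): "pixels" (420x560 bool, what is visible of it).
- finder.tip_of(thing, camera): "point" ([x, y, z] in m, in world coordinates, good to about 4 mm: a listed point, or the origin of a listed thing).
The state is a dict: "time_s": time; "qpos": joint angles; "joint_velocities": joint speeds; "tau": joint torques, N m; "position": TCP position; "ee_rot": TCP orientation; "ft_force": force on the tool from outside, world axes, zero at the start; "torque": the same for the moment, N m; "width": finger opening in m.
Only numpy, scipy, OpenCV 4.12 (cv2) and the standard library are available. Lean on these libraries where they do the work, as an engineer would, in place of code of your own. Each camera call takes 0.05 s, during which the arm holds its last target. There are 200 camera calls.

## Working session

There is one attempt and no reset: what is moved stays moved. The work goes in short steps, Python scripts to look and compute and a tool call to move; the robot and the scene stay as the last step left them, time stands still between calls to the robot, and variables do not carry over. Pictures are saved under pics/ and viewed, about 8 in all and at most 12, crops included, and the job is handed in when it is done.

Besides the shell and the picture viewer there is one more tool, called after "Call:" in YAML: its name, and indented under it one key for each argument. move_arm: Moves the arm, as the interface text tells. Its arguments: {"type":"object","properties":{"series":{"type":"array","items":{"type":"array"}},"squeeze":{"type":"number"}},"required":["series"]}

```bash
mkdir -p pics; python3 - <<'E'
from plant import robot,vision,finder
import cv2,numpy as np
o=robot.get_obs();print({k:np.round(v,3).tolist() for k,v in o.items()})
for c in("scene","side"):
    im=vision.snapshot(c);cv2.imwrite(f"pics/{c}0.png",im)
    print(c)
    for t in("dial_grip","lampbox","plate_a_centre","plate_a_label","plate_a_tail","plate_b_centre","spot","scanner","mat"):
        print(t,[(np.round(d["point"],3).tolist(),round(d["confidence"],2)) for d in finder.tip_of(t,c)[:4]])
E
```

```text
{'time_s': 0.0, 'qpos': [1.12, 0.469, -0.049, 1.534, 0.024, 1.141, -0.082], 'joint_velocities': [-0.001, 0.0, -0.002, 0.002, 0.0, -0.0, 0.001], 'tau': [-0.001, -51.03, -0.047, -23.771, 0.011, 0.007, -0.0], 'position': [0.276, -0.615, 0.23], 'ee_rot': [-1.379, 0.894, -0.892], 'ft_force': [-0.312, 0.414, 0.284], 'torque': [-0.027, 0.002, 0.013], 'width': 0.086}
scene
dial_grip [([0.491, -0.331, 0.066], 0.54)]
lampbox [([0.481, -0.542, -0.002], 0.73), ([0.49, -0.336, 0.006], 0.69), ([0.496, 0.31, 0.006], 0.55)]
plate_a_centre [([0.527, 0.058, 0.006], 0.69), ([0.515, 0.027, 0.012], 0.67), ([0.368, 0.021, 0.001], 0.59), ([0.332, 0.186, 0.004], 0.59)]
plate_a_label [([0.375, -0.013, 0.003], 0.67), ([0.311, 0.209, 0.008], 0.61), ([0.547, 0.079, 0.01], 0.58), ([0.497, 0.312, 0.006], 0.28)]
plate_a_tail [([0.622, 0.472, 0.003], 0.69), ([0.351, 0.161, 0.001], 0.6), ([0.514, 0.026, 0.011], 0.5), ([0.361, 0.051, 0.005], 0.5)]
plate_b_centre [([0.548, -0.077, 0.01], 0.7)]
spot [([0.496, 0.313, 0.01], 0.61), ([0.445, 0.54, 0.001], 0.53)]
scanner [([0.502, 0.309, -0.0], 0.89)]
mat [([0.535, -0.013, 0.002], 0.77)]
side
dial_grip [([0.487, -0.334, 0.066], 0.63)]
lampbox [([0.536, -0.01, -0.002], 0.44)]
plate_a_centre [([0.366, 0.021, 0.005], 0.84), ([0.331, 0.185, -0.0], 0.59)]
plate_a_label [([0.372, -0.012, 0.0], 0.76), ([0.549, 0.077, 0.008], 0.62), ([0.312, 0.212, 0.002], 0.61), ([0.786, -0.097, 0.003], 0.49)]
plate_a_tail [([0.347, 0.165, 0.005], 0.95), ([0.513, 0.032, 0.006], 0.86), ([0.358, 0.049, 0.004], 0.72)]
plate_b_centre [([0.545, -0.078, 0.007], 0.79), ([0.481, -0.542, -0.001], 0.22)]
spot [([0.502, 0.311, 0.007], 0.58)]
scanner [([0.498, 0.308, 0.003], 0.61)]
mat [([0.535, -0.008, -0.002], 0.95)]
```

```bash
python3 -c "
import cv2,numpy as np
a=cv2.imread('pics/scene0.png');b=cv2.imread('pics/side0.png')
cv2.imwrite('pics/both0.png',cv2.resize(np.hstack([a,b]),(800,300)))"
```

```text
(no output)
```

View pics/scene0.png

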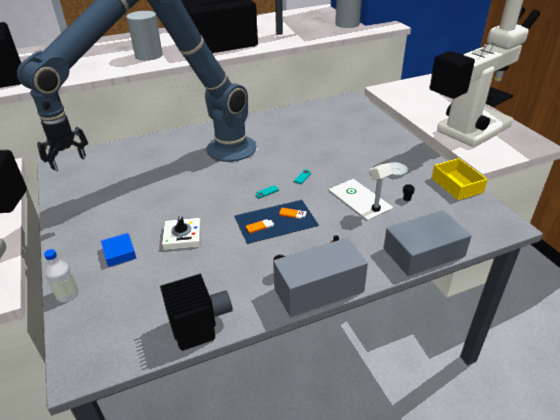

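The scene view shows the lamp box at about (182,233). The mat has amber plates at (293,213) and (260,226), and two turquoise look-alikes sit at (267,191) and (303,176). The scanner is at (362,197). I'll enlarge the plates and the dial to tell which is which.

```bash
cat > h.py <<'E'
import numpy as np,cv2
from scipy.spatial.transform import Rotation as R
from plant import robot,vision,finder
def proj(c,P):
    k=vision.get_calibration(c);T=np.linalg.inv(k["extrinsics"]);p=T[:3,:3]@np.array(P)+T[:3,3]
    q=k["camera_matrix"]@np.array([p[0],-p[1],-p[2]]);return q[:2]/q[2]
def crop(im,uv,w,h,s):
    u,v=np.int32(uv);u=max(u,w);v=max(v,h);return cv2.resize(im[v-h:v+h,u-w:u+w],(2*w*s,2*h*s),interpolation=cv2.INTER_CUBIC)
def delta(pos,Rm):
    "target pose -> shift/0.75 and rotvec/(pi/2) in tool axes"
    o=robot.get_obs();R0=R.from_rotvec(o["ee_rot"])
    return np.round(R0.inv().apply(np.array(pos)-o["position"])/.75,4),np.round((R0.inv()*Rm).as_rotvec()/(np.pi/2),4)
E
python3 - <<'E'
from h import *
P=[("plate",[.537,-.01,.005]),("dial",[.49,-.334,.04])]
rows=[]
for c in("scene","side"):
    im=cv2.imread(f"pics/{c}0.png")
    for n,p in P: print(c,n,proj(c,p))
    rows.append(np.hstack([crop(im,proj(c,p),33,25,6) for n,p in P]))
cv2.imwrite("pics/crop1.png",np.vstack(rows))
print(vision.get_calibration("wrist"))
R0=R.from_rotvec(robot.get_obs()["ee_rot"]);print(R0.as_matrix().round(3))
for t in ("objective","oil","canister","slidebox","dish","eyepiece"):
    for c in("scene","side"): print(t,[(np.round(d["point"],3).tolist(),round(d["confidence"],2)) for d in finder.tip_of(t,c)[:2]])
E
```

```text
scene plate [276.58261822 219.8980763 ]
scene dial [180.84978842 228.81295908]
side plate [280.89511785 218.51694608]
side dial [322.99246676 145.5838163 ]
{'camera_matrix': array([[290.29743618,   0.        , 277.7170174 ],
       [  0.        , 290.29743618, 210.22532931],
       [  0.        ,   0.        ,   1.        ]]), 'hand_eye': array([[ 9.99999772e-01, -1.70954941e-04,  6.53093926e-04,
        -1.65121340e-04],
       [ 6.73729977e-04,  3.14271475e-01, -9.49332916e-01,
        -1.43758862e-01],
       [-4.29556384e-05,  9.49333140e-01,  3.14271518e-01,
         7.93895353e-02],
       [ 0.00000000e+00,  0.00000000e+00,  0.00000000e+00,
         1.00000000e+00]])}
[[ 0.409  0.     0.912]
 [-0.912 -0.     0.409]
 [ 0.    -1.     0.   ]]
objective []
objective [([0.779, 0.024, 0.001], 0.4)]
oil [([0.537, -0.009, 0.0], 0.73), ([0.501, 0.309, 0.0], 0.69)]
oil []
canister []
canister [([0.787, -0.098, 0.004], 0.61)]
slidebox [([0.479, -0.539, 0.0], 0.88)]
slidebox [([0.479, -0.537, 0.002], 0.94)]
dish [([0.446, 0.538, 0.003], 0.75)]
dish [([0.443, 0.538, -0.003], 0.7)]
eyepiece [([0.622, 0.474, 0.001], 0.42)]
eyepiece [([0.618, 0.471, -0.001], 0.9)]
```

View pics/crop1.png

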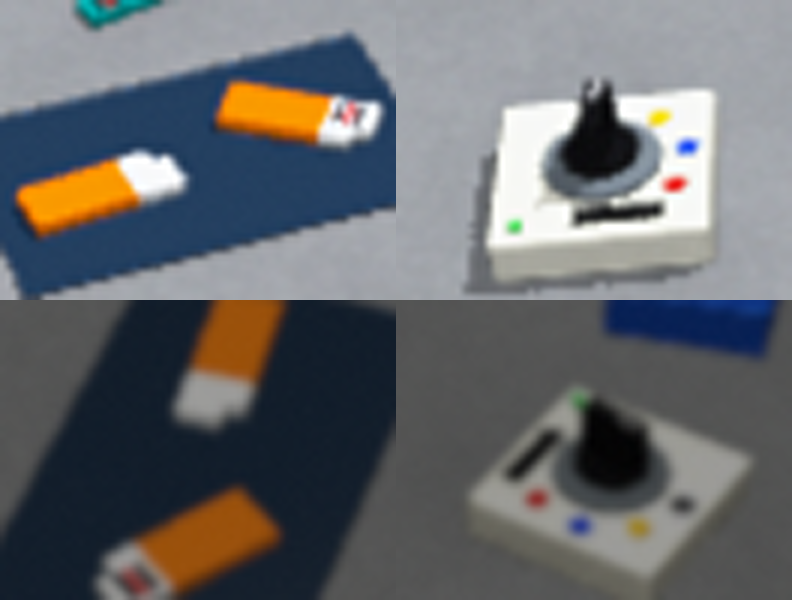

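Two amber plates lie on the mat. The one at scene (293,213) shows black, red and black bars, so it is label up and is the one I want. The one at (260,226) has a plain white end and is label down, so I leave it alone. The dial's pointer faces the hidden grey mark, and blue is at crop (688,147). Next I measure yaw angles.

```bash
cat >> h.py <<'E'
def back(c,uv,z):
    k=vision.get_calibration(c);uv=np.atleast_2d(uv).astype(float);T=k["extrinsics"]
    d=np.c_[uv,np.ones(len(uv))]@np.linalg.inv(k["camera_matrix"]).T*[1,-1,-1]@T[:3,:3].T
    return T[:3,3]+d*((z-T[2,3])/d[:,2])[:,None]
def rect(c,m,z):
    "back-projected minAreaRect of mask: centre, sizes mm, yaw of long axis deg"
    ys,xs=np.nonzero(m);P=(back(c,np.c_[xs,ys],z)[:,:2]*1000).astype(np.float32)
    (cx,cy),(w,h),a=cv2.minAreaRect(P)
    return np.round([cx,cy,max(w,h),min(w,h),a if w>h else a+90],1)
E
python3 - <<'E'
from h import *
for c in("scene","side"):
    im=vision.snapshot(c);u,v=np.int32(proj(c,[.49,-.334,.04]))
    hsv=cv2.cvtColor(im,cv2.COLOR_BGR2HSV)
    w=np.zeros(im.shape[:2],bool);w[v-20:v+20,u-19:u+22]=1
    for n,lo,hi in(("yel",20,35),("blue",105,130),("red",0,8)):
        m=w&(hsv[...,0]>=lo)&(hsv[...,0]<=hi)&(hsv[...,1]>130)&(hsv[...,2]>60)
        n_,lab,st,cen=cv2.connectedComponentsWithStats(m.astype(np.uint8))
        for i in range(1,n_):
            if st[i,4]>2:
                p=back(c,cen[i],.03)[0];print(c,n,st[i,4],p.round(3),"az",np.degrees(np.arctan2(p[1]+.333,p[0]-.489)).round())
    for t,z in(("scanner",.008),("mat",.003),("plate_a_centre",.011),("lampbox",.03)):
        for d in finder.regions_of(t,c)[:3]: print(c,t,round(d["confidence"],2),rect(c,d["pixels"],z))
for c in("scene","side"):
    im=cv2.imread(f"pics/{c}0.png")
ims=[crop(cv2.imread(f"pics/{c}0.png"),proj(c,[.55,.33,.05]),33,40,6) for c in("scene","side")]
cv2.imwrite("pics/crop2.png",np.hstack(ims))
for c in("scene","side"): print(proj(c,[.55,.33,.05]))
E
```

```text
scene yel 5 [ 0.457 -0.294  0.03 ] az 130.0
scene blue 3 [ 0.488 -0.287  0.03 ] az 91.0
scene red 5 [ 0.517 -0.302  0.03 ] az 48.0
scene scanner 0.8 [521.7 408.2 332.3 229.8 105.2]
scene mat 0.84 [531.3 -13.3 258.5 166.6  88.3]
scene plate_a_centre 0.74 [529.   52.8  92.3  42.9  52.7]
scene plate_a_centre 0.57 [332.3 186.   99.1  37.8 126.4]
scene plate_a_centre 0.54 [370.5  17.7  91.6  44.1 103.2]
scene lampbox 0.97 [ 491.6 -334.3  157.   123.8  162.1]
side yel 6 [ 0.458 -0.292  0.03 ] az 127.0
side blue 37 [ 0.474 -0.466  0.03 ] az -97.0
side scanner 0.96 [587.5 312.4 322.1 189.3 169.5]
side scanner 0.4 [788.5  13.2  52.2  24.7 114.5]
side mat 0.67 [531.3  52.6  91.   35.8  51.1]
side mat 0.58 [536.4 -11.6 262.2 161.9  87.7]
side plate_a_centre 0.86 [529.7  57.4  89.   37.   53.5]
side plate_a_centre 0.78 [365.4  25.6  94.9  33.8 100.2]
side plate_a_centre 0.68 [331.  191.9  93.2  36.6 127.7]
side lampbox 0.91 [ 482.6 -317.5  152.6  132.5   74.3]
[364.20771205 188.11863572]
[234.51119187 304.62799033]
```

View pics/crop2.png

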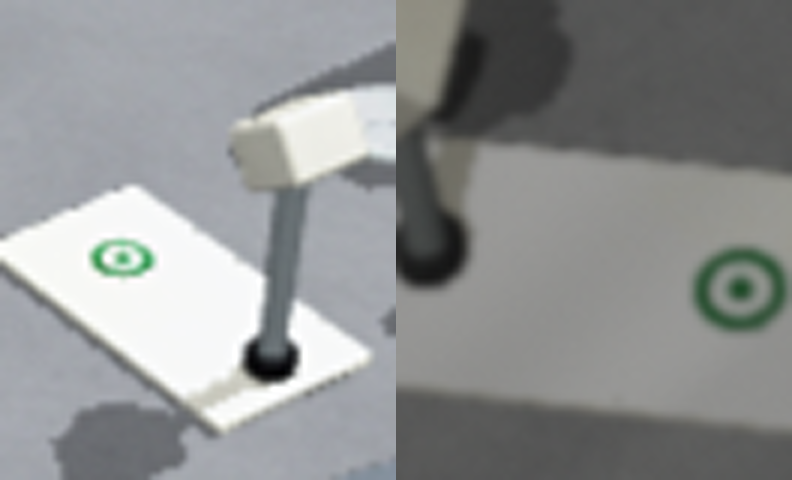

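The crop shows the spot at scene px (351.5,191) and the post foot at (376,207). The marks put the box yaw at about -11.5°, so blue lies at azimuth about 88°. Now I'll compute the scanner yaw and the first move.

```bash
cat >> h.py <<'E'
def down(az):
    a=np.radians(az);x=np.array([np.cos(a),np.sin(a),0]);y=np.array([0,0,-1.]);return R.from_matrix(np.c_[x,y,np.cross(x,y)])
E
python3 - <<'E'
from h import *
c="scene";u0,v0=364-33,188-40
q=np.array([[123,258],[270,355],[135,185],[370,355],[218,430],[0,260]])/6+[u0,v0]
P=back(c,q,.008);print(P.round(3))
for a,b in((0,1),(2,3),(4,3)): d=P[b]-P[a];print(np.degrees(np.arctan2(d[1],d[0])).round(1))
c="side";q=np.array([[345,290],[35,240]])/6+[234-33,304-40];P=back(c,q,.008);d=P[1]-P[0];print(P.round(3),np.degrees(np.arctan2(d[1],d[0])).round(1))
print(delta([.489,-.333,.18],down(-65.8+80)))
E
```

```text
[[0.497 0.311 0.008]
 [0.62  0.342 0.008]
 [0.43  0.357 0.008]
 [0.644 0.396 0.008]
 [0.668 0.277 0.008]
 [0.467 0.24  0.008]]
14.2
10.2
101.5
[[0.496 0.31  0.008]
 [0.631 0.328 0.008]] 7.4
(array([-0.228 ,  0.0684,  0.413 ]), array([ 0.000e+00, -8.893e-01,  1.000e-04]))
```

Call:
move_arm:
  series:
    - [-1, [-0.228, 0.0684, 0.413], [0, -0.889, 0]]
    - [-1, [-0.228, 0.0684, 0.413], [0, -0.889, 0]]
    - [-1, [-0.228, 0.0684, 0.413], [0, -0.889, 0]]
    - [-1, [-0.228, 0.0684, 0.413], [0, -0.889, 0]]
    - [-1, [-0.228, 0.0684, 0.413], [0, -0.889, 0]]
    - [-1, [-0.228, 0.0684, 0.413], [0, -0.889, 0]]
    - [-1, [-0.228, 0.0684, 0.413], [0, -0.889, 0]]
    - [-1, [-0.228, 0.0684, 0.413], [0, -0.889, 0]]
    - [-1, [-0.228, 0.0684, 0.413], [0, -0.889, 0]]
    - [-1, [-0.228, 0.0684, 0.413], [0, -0.889, 0]]
  squeeze: 40

```text
time_s: 3.35
position: [0.4889, -0.3332, 0.1801]
ee_rot: [-1.562, -0.193, 0.193]
ft_force: [-0.3, 0.7, -0.4]
width: 0.0856
```

Call:
move_arm:
  series:
    - [-1, [0, 0, 0], [0, -0.714, 0]]
    - [-1, [0, 0, 0], [0, -0.714, 0]]
    - [-1, [0, 0, 0], [0, -0.714, 0]]
    - [-1, [0, 0, 0], [0, -0.714, 0]]
    - [-1, [0, 0, 0], [0, -0.714, 0]]
    - [-1, [0, 0, 0], [0, -0.714, 0]]
    - [-1, [0, 0, 0], [0, -0.714, 0]]
    - [-1, [0, 0, 0], [0, -0.714, 0]]

```text
time_s: 4.35
position: [0.4889, -0.3332, 0.18]
ee_rot: [-1.299, -1.057, 1.057]
ft_force: [-0.2, -0.8, -0.2]
width: 0.0854
```

```bash
cat >> h.py <<'E'
def wback(o,uv,z):
    k=vision.get_calibration("wrist");T=np.eye(4);T[:3,:3]=R.from_rotvec(o["ee_rot"]).as_matrix();T[:3,3]=o["position"];T=T@k["hand_eye"]
    uv=np.atleast_2d(uv).astype(float)
    d=np.c_[uv,np.ones(len(uv))]@np.linalg.inv(k["camera_matrix"]).T*[1,-1,-1]@T[:3,:3].T
    return T[:3,3]+d*((z-T[2,3])/d[:,2])[:,None]
E
python3 - <<'E'
from h import *
o=robot.get_obs();print(o["time_s"],o["position"].round(3),R.from_rotvec(o["ee_rot"]).as_matrix().round(3).tolist(),o["qpos"].round(2))
im=vision.snapshot("wrist");cv2.imwrite("pics/w1.png",im)
for t in("dial_grip","lampbox"):print(t,[(np.round(d["point"],3).tolist(),round(d["confidence"],2)) for d in finder.tip_of(t,"wrist")[:3]])
E
```

```text
4.35 [ 0.489 -0.333  0.18 ] [[0.204, -0.0, -0.979], [0.979, -0.0, 0.204], [-0.0, -1.0, -0.0]] [ 1.04  0.47 -0.69  1.76  0.35  1.03  1.59]
dial_grip [([0.48, -0.334, 0.065], 0.98)]
lampbox [([0.486, -0.335, 0.001], 0.68)]
```

View pics/w1.png

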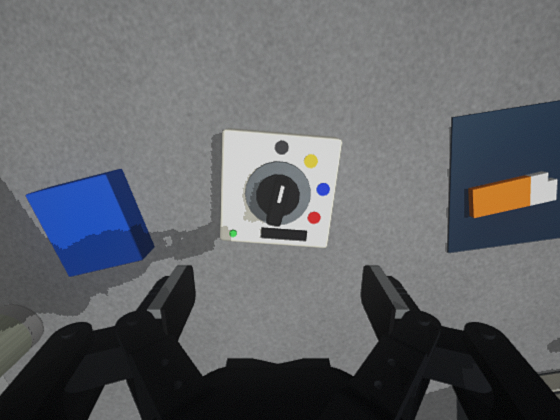

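The wrist view shows the marks at grey (282,147), yellow (311,161), blue (323,189) and red (314,217). The white pointer line runs from (283,186) to (278,203), aimed at grey or a little past it.

```bash
python3 - <<'E'
from h import *
o=robot.get_obs()
M=wback(o,[[282,147],[311,161],[323,189],[314,217]],.03)[:,:2]
# fit centre: circle r=.047, angles 0,.7,1.4,2.1 clockwise from yaw+180
from scipy.optimize import least_squares
f=lambda p:(p[:2]+.047*np.c_[np.cos(p[2]-.7*np.arange(4)),np.sin(p[2]-.7*np.arange(4))]-M).ravel()
s=least_squares(f,[.49,-.333,2.9]);print("marks centre",s.x[:2].round(4),"grey az",np.degrees(s.x[2]).round(1),"blue az",np.degrees(s.x[2]-1.4).round(1),np.abs(s.fun).max())
P=wback(o,[[283,186],[278,203]],.074)[:,:2];d=P[0]-P[1];print(P.round(3),"pointer az",np.degrees(np.arctan2(d[1],d[0])))
print(wback(o,[[277,192]],.037))
im=cv2.imread("pics/w1.png");g=cv2.cvtColor(im,cv2.COLOR_BGR2GRAY)
m=(g[150:240,235:325]<45).astype(np.uint8)
n,l,st,c=cv2.connectedComponentsWithStats(m)
for i in range(1,n):
    if st[i,4]>200:
        ys,xs=np.nonzero(l==i);w=wback(o,np.c_[xs+235,ys+150],.07)[:,:2]*1000;print(st[i],cv2.minAreaRect(w.astype(np.float32)))
E
```

```text
marks centre [ 0.485  -0.3324] grey az 163.6 blue az 83.4 0.00022472680118967858
[[ 0.468 -0.325]
 [ 0.483 -0.332]] pointer az 152.64178173270034
[[ 0.48215383 -0.332921    0.037     ]]
[ 22  25  42  51 706] ((480.9598083496094, -332.62640380859375), (35.882720947265625, 43.74745178222656), 33.59343338012695)
[ 27  78  44  12 290] ((514.841796875, -333.2455139160156), (41.34599685668945, 9.021709442138672), 73.98180389404297)
```

```bash
python3 - <<'E'
from h import *
print(delta([.485,-.3325,.05],down(72)))
E
```

```text
(array([-0.0004,  0.1735,  0.0054]), array([ 0.0001,  0.0707, -0.0002]))
```

Call:
move_arm:
  series:
    - [-1, [0, 0.08, 0.0054], [0, 0.07, 0]]
    - [-1, [0, 0.13, 0.0054], [0, 0.07, 0]]
    - [-1, [0, 0.173, 0.0054], [0, 0.07, 0]]
    - [-1, [0, 0.173, 0.0054], [0, 0.07, 0]]
    - [1, [0, 0.173, 0.0054], [0, 0.07, 0]]
    - [1, [0, 0.173, 0.0054], [0, 0.07, 0]]
    - [1, [0, 0.173, 0.0054], [0, 0.07, 0]]
    - [1, [0, 0.173, 0.0054], [0, 0.07, 0]]
    - [1, [0, 0.173, 0.0054], [0, 0.07, 0]]
    - [1, [0, 0.173, 0.0054], [0, 0.07, 0]]
    - [1, [0, 0.173, 0.0054], [0, 0.07, 0]]
    - [1, [0, 0.173, 0.0054], [0, 0.07, 0]]
  squeeze: 40

```text
time_s: 6.0
position: [0.4855, -0.3326, 0.0511]
ee_rot: [-1.342, -0.977, 0.977]
ft_force: [-1.7, -0.6, 5.7]
width: 0.0131
```

Call:
move_arm:
  series:
    - [1, [0, 0, 0], [0, 0.1, 0]]
    - [1, [0, 0, 0], [0, 0.2, 0]]
    - [1, [0, 0, 0], [0, 0.3, 0]]
    - [1, [0, 0, 0], [0, 0.4, 0]]
    - [1, [0, 0, 0], [0, 0.5, 0]]
    - [1, [0, 0, 0], [0, 0.6, 0]]
    - [1, [0, 0, 0], [0, 0.7, 0]]
    - [1, [0, 0, 0], [0, 0.8, 0]]
    - [1, [0, 0, 0], [0, 0.867, 0]]
    - [1, [0, 0, 0], [0, 0.867, 0]]
    - [1, [0, 0, 0], [0, 0.867, 0]]
    - [1, [0, 0, 0], [0, 0.867, 0]]
    - [1, [0, 0, 0], [0, 0.867, 0]]

```text
time_s: 7.62
position: [0.486, -0.3322, 0.0511]
ee_rot: [-1.57, 0.078, -0.081]
ft_force: [0.2, 1.7, 5.7]
width: 0.0132
```

```bash
python3 - <<'E'
from h import *
o=robot.get_obs();x=R.from_rotvec(o["ee_rot"]).as_matrix()[:,0];print(np.degrees(np.arctan2(x[1],x[0])),o["position"],o["ft_force"],o["torque"],o["qpos"].round(2),o["width"])
E
```

```text
-5.771758944429102 [ 0.48604554 -0.33223905  0.05106758] [0.16267    1.73762549 5.68920881] [ 0.09515591 -0.00453879  0.00014086] [ 0.71  0.55 -0.24  1.89  0.19  0.72  0.26] 0.01323656973012803
```

Call:
move_arm:
  series:
    - [-1, [0, 0, 0], [0, 0, 0]]
    - [-1, [0, 0, 0], [0, 0, 0]]
    - [-1, [0, 0, 0], [0, 0, 0]]
    - [-1, [0, 0, 0], [0, 0, 0]]
    - [-1, [0, 0, 0], [0, 0, 0]]
    - [-1, [0, -0.08, 0], [0, 0, 0]]
    - [-1, [0, -0.173, 0], [0, 0, 0]]
    - [-1, [0, -0.173, 0], [0, 0, 0]]
    - [-1, [0, -0.173, 0], [0, 0, 0]]

```text
time_s: 8.75
position: [0.4849, -0.3322, 0.1802]
ee_rot: [-1.57, 0.08, -0.081]
ft_force: [-0.6, -0.3, -0.5]
width: 0.085
```

```bash
python3 - <<'E'
from h import *
o=robot.get_obs();im=vision.snapshot("wrist")
cv2.imwrite("pics/w2.png",crop(im,[278,190],90,70,4))
# next: above plate A. plate az 53 -> tool x perpendicular
for az in(-37,143): print(delta([.530,.055,.18],down(az)))
E
```

```text
(array([ 0.0078, -0.0011,  0.5194]), array([-1.000e-04,  3.456e-01, -1.200e-03]))
(array([ 0.0078, -0.0011,  0.5194]), array([-1.6000e-03, -1.6544e+00,  1.0000e-04]))
```

View pics/w2.png

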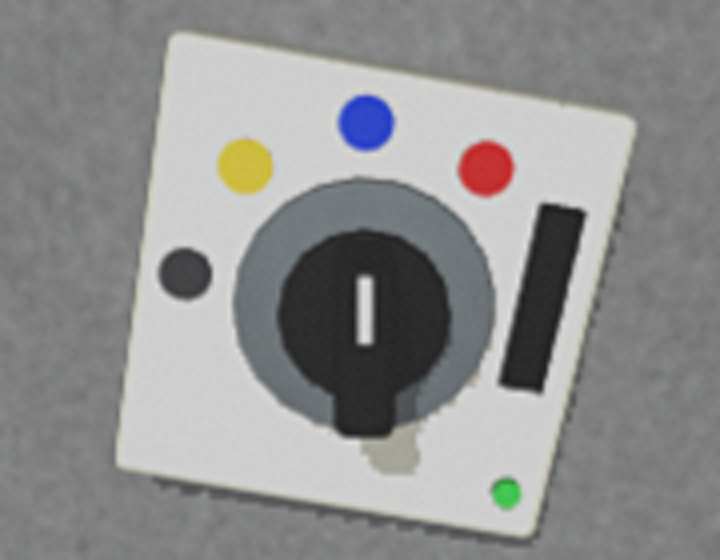

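The dial's pointer now lies exactly on the blue mark: the pointer is at crop (366,310) and the mark at (366,123). Next I move above the label-up plate.

Call:
move_arm:
  series:
    - [-1, [0.008, -0.001, 0.519], [0, 0.345, 0]]
    - [-1, [0.008, -0.001, 0.519], [0, 0.345, 0]]
    - [-1, [0.008, -0.001, 0.519], [0, 0.345, 0]]
    - [-1, [0.008, -0.001, 0.519], [0, 0.345, 0]]
    - [-1, [0.008, -0.001, 0.519], [0, 0.345, 0]]
    - [-1, [0.008, -0.001, 0.519], [0, 0.345, 0]]
    - [-1, [0.008, -0.001, 0.519], [0, 0.345, 0]]
    - [-1, [0.008, -0.001, 0.519], [0, 0.345, 0]]
    - [-1, [0.008, -0.001, 0.519], [0, 0.345, 0]]

```text
time_s: 9.93
position: [0.5302, 0.0525, 0.1794]
ee_rot: [-1.513, 0.508, -0.505]
ft_force: [0.8, -0.5, -0.9]
width: 0.0851
```

```bash
python3 - <<'E'
from h import *
o=robot.get_obs();im=vision.snapshot("wrist")
print(o["position"].round(4),o["qpos"].round(2))
for t in("plate_a_centre","plate_a_label","plate_a_tail"):print(t,[(np.round(d["point"],4).tolist(),round(d["confidence"],2)) for d in finder.tip_of(t,"wrist")[:3]])
for d in finder.regions_of("plate_a_centre","wrist")[:3]:
    ys,xs=np.nonzero(d["pixels"]);print(round(d["confidence"],2),xs.mean(),ys.mean(),cv2.minAreaRect((wback(o,np.c_[xs,ys],.010)[:,:2]*1000).astype(np.float32)))
cv2.imwrite("pics/w3.png",im)
E
```

```text
[0.5302 0.0525 0.1794] [ 0.09  0.32 -0.33  1.91  0.13  0.94 -0.95]
plate_a_centre [([0.5299, 0.0542, 0.0087], 0.74), ([0.3668, 0.0196, -0.0019], 0.74), ([0.3311, 0.1883, 0.0021], 0.68)]
plate_a_label [([0.3719, -0.0132, 0.0033], 0.78), ([0.5472, 0.0763, 0.0053], 0.66), ([0.3132, 0.2131, 0.0068], 0.56)]
plate_a_tail [([0.3473, 0.1659, 0.0013], 0.91), ([0.3596, 0.0471, 0.0036], 0.83), ([0.5118, 0.0302, 0.0063], 0.79)]
0.75 276.1524416135881 188.77070063694268 ((527.9580078125, 53.686134338378906), (91.3275146484375, 34.58835983276367), 51.8504753112793)
0.73 194.14117647058825 286.34298642533935 ((367.2863464355469, 20.056903839111328), (40.25684356689453, 90.2452163696289), 9.946602821350098)
0.62 66.38908112264514 200.53787004998077 ((330.88079833984375, 186.76522827148438), (38.56198501586914, 95.00910186767578), 37.25379943847656)
```

View pics/w3.png

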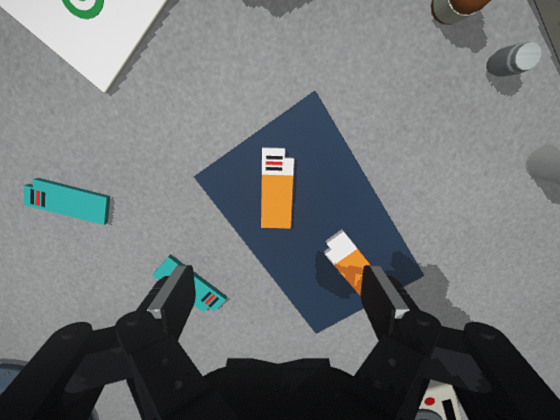

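The bars are visible and the notch is on the right with the frosted end pointing up, at (278,160), so this is the label-up plate. I'll descend and grip at its centre.

```bash
python3 - <<'E'
from h import *
print(delta([.529,.054,.003],down(-38)))
E
```

```text
(array([-0.0028,  0.2369, -0.0005]), array([0.0003, 0.0104, 0.0001]))
```

Call:
move_arm:
  series:
    - [-1, [-0.0028, 0.08, 0], [0, 0.01, 0]]
    - [-1, [-0.0028, 0.15, 0], [0, 0.01, 0]]
    - [-1, [-0.0028, 0.21, 0], [0, 0.01, 0]]
    - [-1, [-0.0028, 0.236, 0], [0, 0.01, 0]]
    - [-1, [-0.0028, 0.236, 0], [0, 0.01, 0]]
    - [-1, [-0.0028, 0.236, 0], [0, 0.01, 0]]

```text
time_s: 10.92
position: [0.5302, 0.0555, 0.0047]
ee_rot: [-1.507, 0.516, -0.519]
ft_force: [0.6, 1.1, -0.5]
width: 0.0857
```

Call:
move_arm:
  series:
    - [1, [0, 0, 0], [0, 0, 0]]
    - [1, [0, 0, 0], [0, 0, 0]]
    - [1, [0, 0, 0], [0, 0, 0]]
    - [1, [0, 0, 0], [0, 0, 0]]
    - [1, [0, 0, 0], [0, 0, 0]]
    - [1, [0, 0, 0], [0, 0, 0]]
    - [1, [0, 0, 0], [0, 0, 0]]
    - [1, [0, 0, 0], [0, 0, 0]]
  squeeze: 40

```text
time_s: 11.92
position: [0.5297, 0.0556, 0.0046]
ee_rot: [-1.508, 0.516, -0.518]
ft_force: [-1.2, -0.8, 6.1]
width: 0.0327
```

Call:
move_arm:
  series:
    - [1, [0, -0.02, 0], [0, 0, 0]]
    - [1, [0, -0.05, 0], [0, 0, 0]]
    - [1, [0, -0.09, 0], [0, 0, 0]]
    - [1, [0, -0.13, 0], [0, 0, 0]]
    - [1, [0, -0.16, 0], [0, 0, 0]]
    - [1, [0, -0.16, 0], [0, 0, 0]]
    - [1, [0, -0.16, 0], [0, 0, 0]]
    - [1, [0, -0.16, 0], [0, 0, 0]]

```text
time_s: 12.92
position: [0.5284, 0.0555, 0.1227]
ee_rot: [-1.509, 0.519, -0.515]
ft_force: [-1.1, -0.1, -1.1]
width: 0.0328
```

```bash
python3 - <<'E'
from h import *
o=robot.get_obs();im=vision.snapshot("wrist");print(o["position"].round(4),o["width"],o["ft_force"].round(1))
vision.snapshot("side");vision.snapshot("scene")
for c in("wrist","side","scene"):
  for t in("plate_a_centre","plate_a_label","plate_a_tail"):print(c,t,[(np.round(d["point"],4).tolist(),round(d["confidence"],2)) for d in finder.tip_of(t,c)[:4]])
cv2.imwrite("pics/w4.png",im)
E
```

```text
[0.5284 0.0555 0.1227] 0.032752708804038355 [-1.1 -0.1 -1.1]
wrist plate_a_centre [([0.5288, 0.054, 0.1278], 0.82), ([0.333, 0.19, 0.0033], 0.77), ([0.3684, 0.0175, -0.0014], 0.69)]
wrist plate_a_label [([0.5436, 0.0794, 0.1272], 0.84)]
wrist plate_a_tail [([0.3484, 0.167, 0.0064], 0.83), ([0.5109, 0.0288, 0.1267], 0.75), ([0.5455, -0.0765, 0.0027], 0.74), ([0.3621, 0.0502, 0.0049], 0.59)]
side plate_a_centre [([0.3308, 0.1907, 0.0006], 0.77), ([0.5306, 0.054, 0.1207], 0.73), ([0.3666, 0.0229, 0.0067], 0.53), ([0.5012, 0.3078, 0.0055], 0.43)]
side plate_a_label [([0.3105, 0.2111, 0.004], 0.81), ([0.5476, 0.0811, 0.124], 0.75), ([0.3745, -0.0161, 0.0021], 0.53), ([0.5288, 0.0558, 0.1225], 0.28)]
side plate_a_tail [([0.3465, 0.1634, 0.0041], 0.89), ([0.5082, 0.0324, 0.1257], 0.73), ([0.4994, 0.3106, 0.0093], 0.63), ([0.3586, 0.0533, 0.0016], 0.61)]
scene plate_a_centre [([0.3671, 0.0211, 0.0023], 0.59), ([0.5284, 0.0581, 0.1262], 0.46), ([0.5443, -0.0765, 0.0079], 0.42), ([0.3342, 0.1892, 0.0062], 0.41)]
scene plate_a_label [([0.3732, -0.0115, 0.0033], 0.69), ([0.547, 0.0776, 0.1276], 0.64), ([0.3095, 0.2092, 0.0017], 0.46)]
scene plate_a_tail [([0.511, 0.0269, 0.1268], 0.62), ([0.3619, 0.0505, 0.0052], 0.42), ([0.3476, 0.1643, 0.0034], 0.42)]
```

View pics/w4.png

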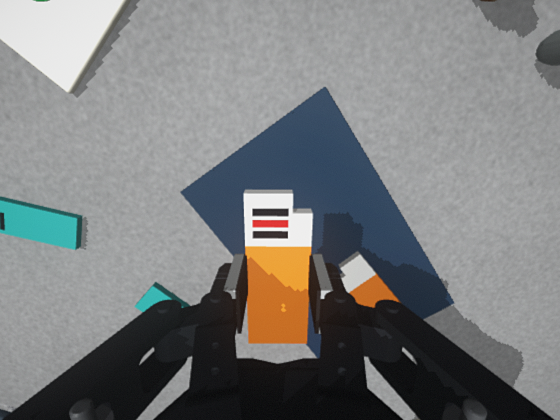

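The plate is held level in the pads, label up, with the bars at (270,223). Now I go to the scanner.

```bash
python3 - <<'E'
from h import *
print(delta([.4695,.3044,.1227],down(-79.2)),delta([.4695,.3044,.086],down(-79.2)))
E
```

```text
(array([-0.2664,  0.0014,  0.213 ]), array([-1.000e-04,  4.595e-01,  1.000e-04])) (array([-0.2664,  0.0504,  0.213 ]), array([-1.000e-04,  4.595e-01,  1.000e-04]))
```

Call:
move_arm:
  series:
    - [1, [-0.03, 0, 0.024], [0, 0.06, 0]]
    - [1, [-0.07, 0, 0.056], [0, 0.14, 0]]
    - [1, [-0.11, 0, 0.088], [0, 0.22, 0]]
    - [1, [-0.15, 0, 0.12], [0, 0.3, 0]]
    - [1, [-0.19, 0, 0.152], [0, 0.38, 0]]
    - [1, [-0.23, 0, 0.184], [0, 0.44, 0]]
    - [1, [-0.255, 0.01, 0.204], [0, 0.46, 0]]
    - [1, [-0.266, 0.025, 0.213], [0, 0.46, 0]]
    - [1, [-0.266, 0.04, 0.213], [0, 0.46, 0]]
    - [1, [-0.266, 0.05, 0.213], [0, 0.46, 0]]
    - [1, [-0.266, 0.05, 0.213], [0, 0.46, 0]]
    - [1, [-0.266, 0.05, 0.213], [0, 0.46, 0]]
    - [1, [-0.266, 0.05, 0.213], [0, 0.46, 0]]

```text
time_s: 15.15
position: [0.4702, 0.304, 0.0867]
ee_rot: [-1.291, 1.07, -1.07]
ft_force: [-0.1, 0.7, -0.3]
width: 0.0325
```

```bash
python3 - <<'E'
from h import *
o=robot.get_obs();print(o["time_s"],o["position"].round(4),o["width"],o["ft_force"].round(1))
ims={c:vision.snapshot(c) for c in("wrist","side","scene")}
for c in ims:
  for t in("plate_a_centre","plate_a_label","plate_a_tail","spot","scanner"):print(c,t,[(np.round(d["point"],3).tolist(),round(d["confidence"],2)) for d in finder.tip_of(t,c)[:4]])
  cv2.imwrite(f"pics/f_{c}.png",ims[c])
s=crop(ims["scene"],proj("scene",[.52,.31,.09]),50,50,5);t=crop(ims["side"],proj("side",[.52,.31,.09]),60,100,3)[50:550,:300]
w=cv2.resize(ims["wrist"],(400,300));out=np.zeros((600,800,3),np.uint8)
out[:300,:400]=w;out[:400,400:]=cv2.resize(s,(400,400));out[300:600,:300]=cv2.resize(t,(300,300))
cv2.imwrite("pics/f.png",out)
E
```

```text
15.15 [0.4702 0.304  0.0867] 0.032546186620492246 [-0.1  0.7 -0.3]
wrist plate_a_centre [([0.331, 0.189, 0.001], 0.84), ([0.474, 0.305, 0.089], 0.56), ([0.366, 0.02, -0.002], 0.56)]
wrist plate_a_label [([0.497, 0.308, 0.089], 0.78), ([0.441, 0.294, 0.092], 0.7)]
wrist plate_a_tail [([0.349, 0.165, 0.002], 0.73), ([0.359, 0.048, 0.006], 0.63)]
wrist spot [([0.499, 0.312, 0.008], 0.92)]
wrist scanner [([0.495, 0.308, -0.002], 0.57)]
side plate_a_centre [([0.33, 0.188, 0.001], 0.92), ([0.471, 0.301, 0.087], 0.7), ([0.365, 0.02, 0.005], 0.57)]
side plate_a_label [([0.311, 0.215, 0.002], 0.91), ([0.374, -0.013, 0.004], 0.81), ([0.502, 0.308, 0.088], 0.76)]
side plate_a_tail [([0.346, 0.161, 0.005], 0.97), ([0.442, 0.298, 0.085], 0.7), ([0.471, 0.304, 0.086], 0.58), ([0.358, 0.049, 0.004], 0.54)]
side spot [([0.503, 0.31, 0.008], 0.72)]
side scanner [([0.498, 0.309, -0.002], 0.62)]
scene plate_a_centre [([0.333, 0.188, 0.007], 0.67), ([0.366, 0.017, 0.0], 0.53), ([0.467, 0.309, 0.092], 0.42), ([0.489, -0.334, 0.001], 0.17)]
scene plate_a_label [([0.544, -0.074, 0.008], 0.66), ([0.374, -0.01, 0.002], 0.61), ([0.309, 0.21, 0.007], 0.47), ([0.497, 0.309, 0.093], 0.44)]
scene plate_a_tail [([0.363, 0.053, 0.003], 0.73), ([0.35, 0.162, 0.003], 0.63), ([0.442, 0.295, 0.092], 0.41), ([0.446, 0.541, 0.005], 0.29)]
scene spot [([0.495, 0.311, 0.008], 0.64), ([0.62, 0.477, 0.002], 0.33)]
scene scanner [([0.49, -0.331, 0.005], 0.72), ([0.439, 0.296, 0.091], 0.69), ([0.503, 0.313, 0.002], 0.6)]
```

View pics/f.png

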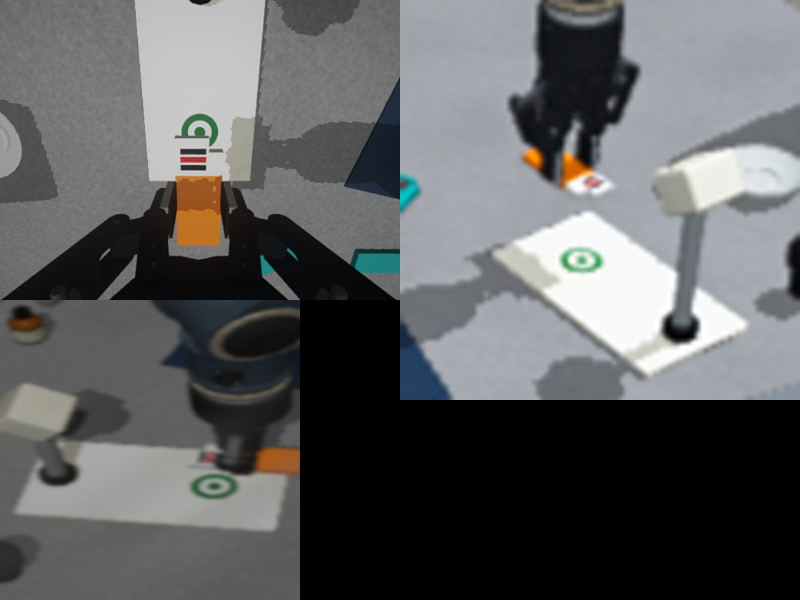

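The pictures agree. The label is at about (0.499, 0.308, 0.090) and the spot at (0.499, 0.311, 0.008). The frosted end points at the post, and the plate hangs clear of the base. I'm handing in.

```bash
python3 - <<'E'
from plant import robot,close_job
print(close_job());o=robot.get_obs();print(o["position"],o["width"])
E
```

```text
the job is handed in; nothing more can be done
None
the job is handed in; nothing more can be done
```

I turned the lamp dial to blue, then picked up the label-up amber plate and handed the job in while holding it over the scanner's reading spot. The time was about 15 s of the 64 s allowed. `close_job` reports no verdict, so the result below rests on my own last checks.

- **Dial:** a close-up after I released it showed the pointer exactly on the blue mark. I did not look at it again after that.
- **Plate:** it showed black, red and black bars, with the notch on the right when the frosted end points away, so it is the label-up one. The gripper read 32.5 mm open on the 34 mm plate and held it steadily.
- **Holding position:** the label centre is about 3 mm from the spot horizontally and about 82 mm above it. The plate looks level in the pictures, with the frosted end towards the post to within a few degrees.
- **Other things:** no contact showed in any picture or force reading. I did not re-measure the label-down plate and the loose items one by one at the end.

The three cameras differed from each other by up to about 5 mm, which is within the tolerance. No check failed.

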